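# Line up a slicer cover plate with a drift and fit its bolt

## Task

The cover plate on the slicer's gearbox hangs on one fitted bolt and has swung out of line; the gearbox sits somewhat shifted in its tray, so feel for the holes. First push the tapered drift gently down through the plate's corner hole into the gearbox until its collar lies flat on the plate, which draws the plate into line; leave it standing there. Then fit the hex-headed bolt fully home in the remaining hole, without forcing either part (never pressing harder than about 30 N) and without disturbing the other things on the counter.

Things in the scene. Friction and masses are not known exactly. Their poses are not given: they have to be found in the camera images.
- housing: Fixed low aluminium tray, 164 (x) x 230 (y) x 34 mm, walls 8 mm; origin under its centre, z up. In it, on rubber, stands the gearbox block (124 x 204 x 50 mm, fixed, same yaw), which has the holes and carries the plate. Block and plate sit off nominal by 4.5 to 9 mm towards the tray's +x or -x, and up to 0.5 mm in its y: not measured, to be felt or seen.
- cover (a joint): Steel cover plate, 110 x 190 x 8 mm, on the block, top 58 mm above the counter. It turns about the fitted low hex bolt at 30, -75 mm in the tray's x, y. 0 rad: in line, its holes over the block's. Positive: counter-clockwise from above, drift hole (150 mm from that bolt) towards the tray's -x. Starts at 0.020 to 0.033. Takes about 6 N sideways at the drift hole to turn; stays where left.
- nominal_hole_drift (a point): Nominal centre of the mouth of the block's drift hole (the corner hole), at 30, 75 mm in the tray's x, y, 50 mm above the counter; the true hole lies 4.5 to 9 mm off, towards +x or -x, and up to 0.5 mm in y. 15 mm in diameter in block and plate, straight through to the counter. z up, x and y along the tray's.
- nominal_hole_bolt (a point): Nominal centre of the mouth of the block's bolt hole, at -30, 0 mm in the tray's x, y, 50 mm above the counter; the true hole is off by as much and in the same direction as the drift hole. 13 mm in diameter in block and plate, straight through.
- drift_grip (a point): Centre of the round grip of the bright steel drift, z along it, up. Grip 18 mm across, 45 mm tall; below it a collar 24 mm across, 5 mm thick, its underside 28 mm under this point; then a shank 14 mm across for 14 mm, then a taper 34 mm long to a tip 8.5 mm across, 76 mm under this point. It stands in the rack, hanging by its collar.
- bolt_grip (a point): Centre of the dark steel hex head of the bolt, z along it, up. Head 24 to 27 mm across, 36 mm tall; below it a flange 28 mm across, 5 mm thick, its underside 23 mm under this point; then a plain (threadless) shank 12 mm across, 30 mm long, with a 3 mm lead-in. It stands in the rack, hanging by its flange.
- drift: The drift itself; origin at the centre of its collar's underside, z up along it. 0.2 kg.
- bolt: The bolt itself; origin at the centre of its flange's underside, z up along it. 0.15 kg.
- rack: Fixed white rack, a board 60 (x) x 150 (y) mm on two cheeks, its top 65 mm above the counter, with two 17 mm holes 80 mm apart along its y, one with the drift, one with the bolt (either way round). Origin at the centre of its underside.
- flask: Bystander: black insulated flask, 80 mm across, 220 mm tall. Leave alone.
- jar: Bystander: glass jar with a steel lid, 60 mm across, 90 mm tall. Leave alone.
- mug: Bystander: white mug, 80 mm across, 90 mm tall. Leave alone.
- bowl: Bystander: steel bowl, 180 mm across, 60 mm tall. Leave alone.
- wrench: Bystander: steel wrench, 170 mm long, lying flat. Leave alone.
- spoon: Bystander: steel spoon lying flat. Leave alone.
- pepper: Bystander: small steel shaker, 44 mm across, 80 mm tall. Leave alone.
Mind the look-alikes: they are no part of the job. What is shaped like the drift but orange is not meant.

How it is judged:
On the way, in this order (a step that is already met when the one before it is completed fails the run):
1. the drift stands fully home in the corner hole, drawing the plate into line (height (world z) of drift_grip between 0.083 and 0.089 m and horizontal distance between drift_grip and nominal_hole_drift below 0.012 m and angle between drift_grip's own z axis and vertical below 0.08 rad and value of joint cover between -0.012 and 0.012 rad), for 0.2 s.
2. the bolt is fully home with the drift still in (height (world z) of drift_grip between 0.083 and 0.089 m and horizontal distance between drift_grip and nominal_hole_drift below 0.012 m and angle between each of drift_grip, bolt_grip's own z axis and vertical below 0.08 rad and height (world z) of bolt_grip between 0.078 and 0.0835 m and horizontal distance between bolt_grip and nominal_hole_bolt below 0.012 m), for 0.2 s.
At the end, for the whole second after the job is handed in: Drift and bolt both stand in their holes, released and at rest (under 10 mm/s): each collar or flange no more than 3 mm (drift) or 2.5 mm (bolt) off the plate, within 12 mm of the hole's nominal centre, upright within 0.08 rad, and the plate within 0.012 rad of in line (all of step 2 and linear speed of each of drift, bolt below 0.01 m/s and value of joint cover between -0.012 and 0.012 rad); the robot touches nothing.
It fails at once if the drift, while held, is pressed against gearbox or plate with more than 50 N (contact force between drift and gearbox above 50 N and contact force between the fingers and drift above 1 N).
It fails at once if the bolt, while held, is pressed against gearbox or plate with more than 50 N (contact force between bolt and gearbox above 50 N and contact force between the fingers and bolt above 1 N).
It fails at once if the gripper itself pushes on the gearbox or plate with more than 50 N (contact force between the fingers and gearbox above 50 N).
It fails at once if another thing on the counter is moved by more than 30 mm (distance of any of flask, jar, mug, bowl, wrench, spoon, pepper from where it was at the start of the episode above 0.03 m).
It also fails if it takes over 72 s, if anything falls off the work surface, if the arm or the gripper's body presses on something with over 40 N, if the wrist force passes 120 N, or if a joint passes its speed limit or range.

## Robot

A 7-joint arm with a two-finger parallel gripper is mounted at the origin on the work surface. World frame = base frame: x ahead of the robot, y to its left, z up, the work surface at z = 0. Lengths are in m, angles in rad, forces in N, time in s.
With the tool pointing down it reaches from about 0.425 to 0.925 m from the base axis. Payload 6.8 kg.
Tool frame: the origin (TCP) lies midway between the tips of the shut fingers; the grasp point (between the pads) lies 19 mm behind it (r.grip_depth is the distance from the TCP to the grasp point, in m); z points along the fingers, y is the line along which they close (so a half turn about z gives the same grasp; the last joint's range is limited). The gripper opens to 88 mm and grips with 3 to 60 N. Pads are 20 mm wide; open, the fingers measure 115 mm over their backs; the gripper's body (75 mm by 178 mm) begins 61 mm behind the grasp point.
Start: joints at [-1.33, 0.477, 0.022, 1.555, -0.011, 1.109, -0.083], TCP at [0.231, 0.634, 0.223] pointing down, gripper open.
Joint ranges: [-2.96, 2.96], [-0.34, 2.1], [-1.41, 1.46], [0.24, 2.44], [-1.37, 4.51], [0.17, 1.92], [-2.96, 2.96]. Speed limits (rad/s): [2.39, 2.39, 3.14, 3.14, 3.14, 3.14, 3.14].

## Interface

Orientations are given as a unit quaternion [x, y, z, w].
In Python, from workcell import telemetry, viewer, r gives the robot as it stands.
- The arm moves only by the tool apply_moves, never from a script. Its argument "targets" is a list of rows, each a list of 3 entries, a list of its own where there are three numbers: the shift along the tool's x, y, z in m, then the turn about the tool's z in degrees, then the finger opening in m, from 0 to 0.0878. A call has 1 to 20 rows; each row is the pose to reach, as a shift and turn from the pose commanded when the call began, along the tool's axes at that moment; what a row does not reach only later rows make up. A row lasts 1/8 s, in which the tool goes at most 62.5 mm and 10.7 degrees, less where a joint would pass 70% of its speed; a pose out of reach is approached as far as the arm can. A call with a gripper value outside its range is refused whole. The fingers move at their own pace and stop on an object; the grip force is fixed at half the most. Time passes only in rows, so rows that repeat a pose let the fingers close. It gives the time, the measured TCP pose, the force, the opening and the grip force at its end, in the units of the state.
- telemetry.get_state(): the state, without advancing time (a new reading comes with each control period).
- viewer.get_image(name): name is "side" or "top"; returns the picture (420x560x3 uint8, red, green, blue); there is no depth.
- viewer.get_calibration(name): a dict with "intrinsics" (3x3 intrinsics, pixels), "dist" ([k1, k2, p1, p2, k3] as OpenCV has them; the pictures are not rectified), "cam_to_world" (4x4, takes a point from camera to world coordinates). Camera axes: x right, y up, looking along -z (the intrinsics and any distortion apply to the point x, -y, -z); pixel columns grow to the right and rows downward; lengths in m; the calibration is good to about 2 mm. A picture is of the moment at which its call begins. get_calibration takes no time and is no camera call.
- r.job_done(): hands the job in; it is judged then, once.
The state is a dict: "clock": time; "qpos": joint angles; "joint_vel": joint speeds; "joint_efforts": joint torques, N m; "tool_pos": TCP position; "tool_rot": TCP orientation; "wrist_force": force on the tool from outside, world axes, zero at the start; "wrist_torque": the same for the moment, N m; "opening": finger opening in m; "gripper_force": force on a finger pad.
Only numpy, scipy, OpenCV 4.12 (cv2) and the standard library are available. Lean on these libraries where they do the work, as an engineer would, in place of code of your own. Each camera call takes 0.05 s, during which the arm holds its last target. There are 200 camera calls.

## Working session

There is one attempt and no reset: what is moved stays moved. The work goes in short steps, Python scripts to look and compute and a tool call to move; the robot and the scene stay as the last step left them, time stands still between calls to the robot, and variables do not carry over. Pictures are saved under pics/ and viewed, at most 10 in all, crops included, and the job is handed in when it is done.

Besides the shell and the picture viewer there is one more tool, called after "Emit:" by a JSON object that holds its "name" and its "arguments". apply_moves: Moves the arm, as the interface text tells. Its arguments: {"type":"object","properties":{"targets":{"type":"array"}},"required":["targets"]}

```bash
mkdir -p pics; cat > h.py <<'E'
from workcell import telemetry, viewer, r
import numpy as np, cv2
def cal(n):
    c=viewer.get_calibration(n); return np.array(c["intrinsics"],float),np.array(c["dist"],float),np.array(c["cam_to_world"],float)
def ray(n,uv):
    K,d,T=cal(n); p=cv2.undistortPoints(np.array(uv,float).reshape(-1,1,2),K,d).reshape(-1,2)
    v=np.c_[p[:,0],-p[:,1],-np.ones(len(p))]@T[:3,:3].T
    return T[:3,3],v
def onz(n,uv,z):
    o,v=ray(n,uv); return o+v*((z-o[2])/v[:,2])[:,None]
def pix(n,P):
    K,d,T=cal(n); q=(np.atleast_2d(P)-T[:3,3])@T[:3,:3]
    return cv2.projectPoints(q*[1,-1,-1],np.zeros(3),np.zeros(3),K,d)[0].reshape(-1,2)
def two(uva,uvb,a="top",b="side"):
    o1,v1=ray(a,uva);o2,v2=ray(b,uvb);v1=v1[0];v2=v2[0]
    s=np.linalg.lstsq(np.c_[v1,-v2],o2-o1,rcond=None)[0]
    p,q=o1+s[0]*v1,o2+s[1]*v2
    return (p+q)/2,np.linalg.norm(p-q)
def save(n,f):
    im=viewer.get_image(n); cv2.imwrite(f"pics/{f}.png",im[:,:,::-1]); return im
E
python3 - <<'E'
from h import *
for n in("top","side"):
    save(n,n+"0"); T=cal(n)[2]; print(n,T[:3,3].round(3),(-T[:3,2]).round(3),cal(n)[0][0,0])
s=telemetry.get_state(); print({k:np.round(v,3) for k,v in s.items()})
E
```

```text
top [ 0.481 -0.022  1.176] [ 0.071 -0.001 -0.997] 415.7247366940769
side [ 0.655 -1.167  0.889] [-0.053  0.815 -0.577] 536.0964656056929
{'clock': np.float64(0.1), 'qpos': array([-1.33 ,  0.478,  0.022,  1.556, -0.011,  1.109, -0.083]), 'joint_vel': array([-0.003, -0.001, -0.   , -0.002,  0.001, -0.002, -0.001]), 'joint_efforts': array([ 5.0000e-03, -5.8409e+01,  1.5400e+00, -2.7331e+01, -5.4000e-02,
        1.3000e-02,  0.0000e+00]), 'tool_pos': array([0.231, 0.634, 0.222]), 'tool_rot': array([ 0.173,  0.985, -0.001, -0.   ]), 'wrist_force': array([ 0.447, -0.943, -0.165]), 'wrist_torque': array([-0.013, -0.024, -0.009]), 'gripper_force': np.float64(0.0), 'opening': np.float64(0.088)}
```

View pics/top0.png

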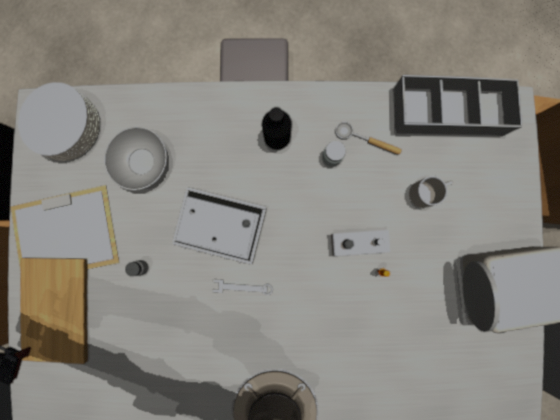

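View pics/side0.png

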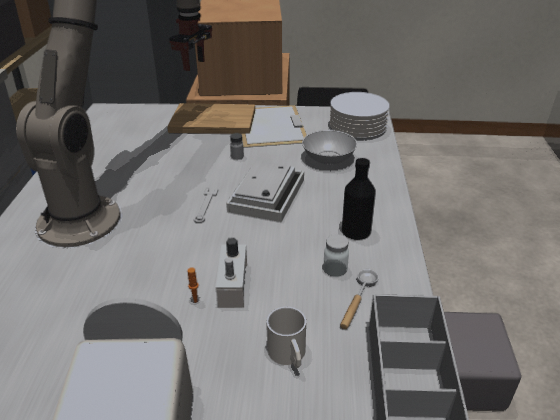

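```bash
python3 - <<'E'
from h import *
t=cv2.imread("pics/top0.png");s=cv2.imread("pics/side0.png")
a=cv2.resize(t[180:270,165:275],None,fx=4.5,fy=4.5,interpolation=cv2.INTER_CUBIC)
b=cv2.resize(s[155:220,225:310],None,fx=4.5,fy=4.5,interpolation=cv2.INTER_CUBIC)
c=cv2.resize(t[220:285,325:400],None,fx=3.5,fy=3.5,interpolation=cv2.INTER_CUBIC)
d=cv2.resize(s[230:310,180:255],None,fx=3.5,fy=3.5,interpolation=cv2.INTER_CUBIC)
o=np.zeros((600,800,3),np.uint8)
for im,x,y in((a,0,0),(b,400,0),(c,0,0),(d,400,300)):pass
a=a[:, :495]
o[:300,:400]=0
o=np.zeros((600,800,3),np.uint8)
def put(im,x,y):
    h,w=im.shape[:2];h=min(h,600-y);w=min(w,800-x);o[y:y+h,x:x+w]=im[:h,:w]
f=lambda im,k:cv2.resize(im,None,fx=k,fy=k,interpolation=cv2.INTER_CUBIC)
put(f(t[180:270,165:275],4),0,0);put(f(s[155:220,225:310],4),440,0)
put(f(t[220:285,325:400],3.5),0,365);put(f(s[230:310,180:255],3.5),440,300)
cv2.imwrite("pics/crops.png",o)
g=t[...].mean(2).astype(int)
def blob(im,x0,x1,y0,y1,th,inv=True):
    q=im[y0:y1,x0:x1].mean(2); m=(q<th).astype(np.uint8)
    n,l,st,ce=cv2.connectedComponentsWithStats(m)
    for i in range(1,n): 
        if st[i,4]>3: print((ce[i]+[x0,y0]).round(1),st[i])
print("holes");blob(t,180,258,200,255,90)
print("rack");blob(t,335,388,228,255,100)
E
```

```text
holes
[235.5 205.2] [ 25   0  53  14 255]
[192.4 210.3] [11  9  4  3  7]
[245.7 223.3] [63 20  7  7 39]
[253.8 238.3] [70 23  8 32 44]
[214.  238.3] [33 37  3  3  7]
rack
[347.  243.8] [ 7 11 11 10 90]
[375.  241.9] [37 11  6  7 30]
```

View pics/crops.png

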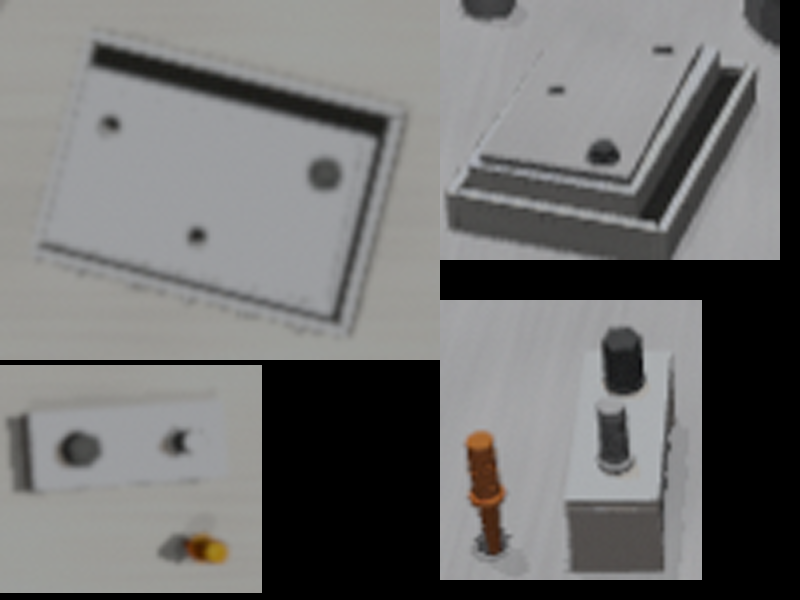

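```bash
python3 - <<'E'
from h import *
t=cv2.imread("pics/top0.png").mean(2)
def dark(c,w,th=None):
    x,y=int(round(c[0])),int(round(c[1])); q=t[y-w:y+w+1,x-w:x+w+1]; bg=np.median(np.r_[q[0],q[-1],q[:,0],q[:,-1]])
    m=np.clip(bg-q-12,0,None); Y,X=np.mgrid[y-w:y+w+1,x-w:x+w+1]; return [(m*X).sum()/m.sum(),(m*Y).sum()/m.sum()]
H=[dark((192,211),4),dark((214,239),4),dark((246,223),6)]
P=onz("top",H,.058);print(np.round(H,2),P.round(4))
P[2]=onz("top",[H[2]],.064)[0]
print("dists d-h(.150) b-h(.096) d-b(.096)",[round(float(np.linalg.norm(P[i]-P[j])),4) for i,j in((0,2),(1,2),(0,1))], "hinge",P[2])
f=lambda L,k,ox,oy,yo:[((x)/k+ox-.5+.5/k,(y-yo)/k+oy-.5+.5/k) for x,y in L]
C=onz("top",f([(90,36),(407,108),(351,333),(38,256)],4,165,180,0),.034)
print("tray",C.round(4),C.mean(0).round(4),[np.linalg.norm(C[i]-C[i-1]).round(4) for i in range(4)])
v=(C[0]+C[3]-C[1]-C[2]);w=(C[0]+C[1]-C[2]-C[3]);print("yaw deg",np.degrees(np.arctan2(-v[0],v[1])),np.degrees(np.arctan2(w[1],w[0])))
R=onz("top",f([(28,412),(217,396),(228,479),(32,491)],3.5,325,220,365),.065)
print("rack",R.round(4),R.mean(0).round(4),[np.linalg.norm(R[i]-R[i-1]).round(4) for i in range(4)])
sd=lambda x,y:[((x-440)/3.5+180,(y-300)/3.5+230)]
print("drift top side z.1155",onz("side",sd(610,405),.1155), "collar",onz("side",sd(615,464),.07))
print("bolt top side z.106",onz("side",sd(622,334),.106))
tp=lambda x,y:[(x/3.5+325,(y-365)/3.5+220)]
print("bolt top top",onz("top",tp(82,448),.106),"drift top",onz("top",tp(200,440),.1155))
Rs=onz("side",sd(0,0),.065)
print("rack side corners",onz("side",[sd(585,352)[0],sd(674,355)[0],sd(662,498)[0],sd(568,500)[0]],.065).round(4))
E
```

```text
[[192.17 210.54]
 [213.78 238.52]
 [245.73 223.18]] [[0.5631 0.2208 0.058 ]
 [0.4874 0.1613 0.058 ]
 [0.5285 0.0751 0.058 ]]
dists d-h(.150) b-h(.096) d-b(.096) [0.1505, 0.096, 0.0964] hinge [0.5282317  0.07456471 0.064     ]
tray [[0.6261 0.2411 0.034 ]
 [0.575  0.0203 0.034 ]
 [0.4207 0.0588 0.034 ]
 [0.4734 0.2757 0.034 ]] [0.5238 0.149  0.034 ] [np.float64(0.1565), np.float64(0.2266), np.float64(0.159), np.float64(0.2231)]
yaw deg -13.34270123190111 -13.395523932352074
rack [[ 0.5009 -0.1579  0.065 ]
 [ 0.5123 -0.3043  0.065 ]
 [ 0.4486 -0.3118  0.065 ]
 [ 0.4407 -0.1604  0.065 ]] [ 0.4756 -0.2336  0.065 ] [np.float64(0.0603), np.float64(0.1468), np.float64(0.0642), np.float64(0.1516)]
drift top side z.1155 [[ 0.47896386 -0.27818877  0.1155    ]] collar [[ 0.47993165 -0.28325729  0.07      ]]
bolt top side z.106 [[ 0.4746246 -0.1947295  0.106    ]]
bolt top top [[ 0.47252406 -0.19346776  0.106     ]] drift top [[ 0.47780483 -0.27914695  0.1155    ]]
rack side corners [[ 0.4421 -0.1652  0.065 ]
 [ 0.5044 -0.165   0.065 ]
 [ 0.513  -0.3076  0.065 ]
 [ 0.4537 -0.3129  0.065 ]]
```

```bash
cat >> h.py <<'E'
from scipy.spatial.transform import Rotation as Ro
def sh(*W):
    s=telemetry.get_state(); R=Ro.from_quat(s["tool_rot"]).as_matrix(); p=np.array(s["tool_pos"])
    print("t",round(float(s["clock"]),2),"pos",p.round(4),"y-dir",np.degrees(np.arctan2(R[1,1],R[0,1])).round(2),"F",np.round(s["wrist_force"],1),"op",round(float(s["opening"]),4))
    for w in W: print(w,"->",((np.array(w)-p)@R).round(4))
E
python3 -c "
from h import *
sh([.45,.3,.222],[.478,-.277,.2],[.478,-.277,.16])"
```

```text
t 0.1 pos [0.2305 0.6339 0.2218] y-dir 70.02 F [ 0.4 -0.9 -0.2] op 0.0881
[0.45, 0.3, 0.222] -> [-3.203e-01 -2.388e-01  2.000e-04]
[0.478, -0.277, 0.2] -> [-0.5438 -0.7714  0.0231]
[0.478, -0.277, 0.16] -> [-0.5438 -0.7714  0.0631]
```

Emit:
{"name": "apply_moves", "arguments": {"targets": [[[-0.05,-0.04,0],3,0.05],[[-0.1,-0.075,0],7,0.05],[[-0.145,-0.11,0],11,0.05],[[-0.19,-0.145,0],15,0.05],[[-0.235,-0.18,0],19,0.05],[[-0.28,-0.215,0],23,0.05],[[-0.32,-0.25,0],27,0.05],[[-0.34,-0.295,0],31,0.05],[[-0.36,-0.34,0],35,0.05],[[-0.38,-0.385,0],39,0.05],[[-0.4,-0.43,0],43,0.05],[[-0.42,-0.475,0],47,0.05],[[-0.44,-0.52,0],51,0.05],[[-0.46,-0.57,0],54,0.05],[[-0.48,-0.62,0],57,0.05],[[-0.5,-0.67,0.01],60,0.05],[[-0.52,-0.72,0.02],63,0.05],[[-0.544,-0.771,0.04],66,0.05],[[-0.544,-0.771,0.06],66,0.05],[[-0.544,-0.771,0.06],66,0.05]]}}

```text
clock: 2.6
tool_pos: [0.477, -0.2759, 0.1611]
tool_rot: [0.682, 0.731, -0.001, -0.002]
wrist_force: [-0.5, 0.4, 1.2]
opening: 0.0498
gripper_force: 0.0
```

```bash
python3 -c "
from h import *
im=save('side','s1');t=save('top','t1')
sh([.478,-.277,.075])
p=np.array(telemetry.get_state()['tool_pos'])
print('pred tcp px',pix('side',[p,[.478,-.277,.0935],[.478,-.277,.1155]]),pix('top',[p]))
f=lambda im,k:cv2.resize(im,None,fx=k,fy=k,interpolation=cv2.INTER_CUBIC)
cv2.imwrite('pics/s1c.png',np.hstack([f(im[180:320,160:300],3),f(t[200:300,310:410],4)[:420,:380]])[:,:,::-1])
"
```

```text
t 2.7 pos [ 0.4785 -0.2755  0.1628] y-dir 4.07 F [0.4 0.5 0.8] op 0.05
[0.478, -0.277, 0.075] -> [-0.0015 -0.0006  0.0878]
pred tcp px [[227.12780173 242.5126965 ]
 [228.85835458 267.12324071]
 [228.21422215 259.63191216]] [[385.2826986  241.16531087]]Traceback (most recent call last):
  File "<string>", line 8, in <module>
    cv2.imwrite('pics/s1c.png',np.hstack([f(im[180:320,160:300],3),f(t[200:300,310:410],4)[:420,:380]])[:,:,::-1])
                               ~~~~~~~~~^^^^^^^^^^^^^^^^^^^^^^^^^^^^^^^^^^^^^^^^^^^^^^^^^^^^^^^^^^^^^^^
    return _nx.concatenate(arrs, 1, dtype=dtype, casting=casting)
           ~~~~~~~~~~~~~~~^^^^^^^^^^^^^^^^^^^^^^^^^^^^^^^^^^^^^^^
ValueError: all the input array dimensions except for the concatenation axis must match exactly, but along dimension 0, the array at index 0 has size 420 and the array at index 1 has size 400
```

```bash
python3 -c "
import cv2
im=cv2.imread('pics/s1.png');cv2.imwrite('pics/s1c.png',cv2.resize(im[180:320,160:300],None,fx=4,fy=4,interpolation=cv2.INTER_CUBIC))"
```

```text
(no output)
```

View pics/s1c.png

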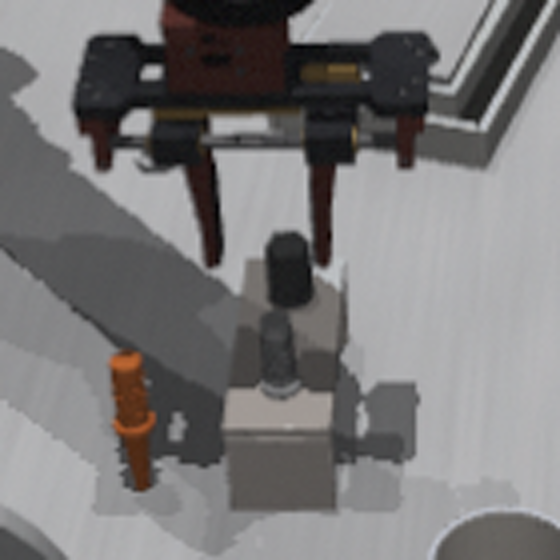

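Emit:
{"name": "apply_moves", "arguments": {"targets": [[[-0.0015,-0.001,0.03],0,0.05],[[-0.0015,-0.001,0.06],0,0.05],[[-0.0015,-0.001,0.08],0,0.05],[[-0.0015,-0.001,0.086],0,0.05],[[-0.0015,-0.001,0.086],0,0.05],[[-0.0015,-0.001,0.086],0,0.01],[[-0.0015,-0.001,0.086],0,0.01],[[-0.0015,-0.001,0.086],0,0.01],[[-0.0015,-0.001,0.086],0,0.01],[[-0.0015,-0.001,0.086],0,0.01]]}}

```text
clock: 3.95
tool_pos: [0.4776, -0.2777, 0.0769]
tool_rot: [0.682, 0.731, 0.0, 0.0]
wrist_force: [-0.7, 0.2, 2.9]
opening: 0.0174
gripper_force: 30.0
```

```bash
python3 -c "
from h import *
sh([.4776,-.2777,.2],[.565,.2203,.2],[.565,.2203,.14])"
```

```text
t 3.95 pos [ 0.4776 -0.2777  0.0769] y-dir 4.01 F [-0.7  0.2  2.9] op 0.0174
[0.4776, -0.2777, 0.2] -> [ 1.000e-04  0.000e+00 -1.231e-01]
[0.565, 0.2203, 0.2] -> [ 0.4907  0.122  -0.123 ]
[0.565, 0.2203, 0.14] -> [ 0.4907  0.122  -0.063 ]
```

Emit:
{"name": "apply_moves", "arguments": {"targets": [[[0,0,-0.02],0,0.01],[[0,0,-0.06],0,0.01],[[0,0,-0.1],0,0.01],[[0.03,0.007,-0.123],2,0.01],[[0.08,0.02,-0.123],4,0.01],[[0.13,0.032,-0.123],6,0.01],[[0.18,0.045,-0.123],8,0.01],[[0.23,0.057,-0.123],10,0.01],[[0.28,0.07,-0.123],12,0.01],[[0.33,0.082,-0.123],14,0.01],[[0.38,0.095,-0.123],16,0.01],[[0.43,0.107,-0.123],18,0.01],[[0.46,0.115,-0.12],18.5,0.01],[[0.491,0.122,-0.1],18.5,0.01],[[0.491,0.122,-0.08],18.5,0.01],[[0.491,0.122,-0.063],18.5,0.01],[[0.491,0.122,-0.063],18.5,0.01],[[0.491,0.122,-0.063],18.5,0.01]]}}

```text
clock: 6.2
tool_pos: [0.5653, 0.2196, 0.1402]
tool_rot: [0.791, 0.612, 0.0, 0.0]
wrist_force: [-0.3, -0.1, -2.8]
opening: 0.0175
gripper_force: 30.0
```

```bash
python3 -c "
from h import *
im=save('side','s2');t=save('top','t2')
sh([.565,.2203,.14])
p=np.array(telemetry.get_state()['tool_pos'])
P=[p-[0,0,.012],p-[0,0,.06],[.5631,.2208,.058],[.4874,.1613,.058]]
print('collar, tip, hole, bolthole',pix('side',P))
f=lambda im,k:cv2.resize(im,None,fx=k,fy=k,interpolation=cv2.INTER_CUBIC)
cv2.imwrite('pics/s2c.png',f(im[110:215,220:320],5.5)[:,:,::-1])
"
```

```text
t 6.3 pos [0.5655 0.2202 0.1406] y-dir -14.54 F [ 0.1  0.6 -2.5] op 0.0172
[0.565, 0.2203, 0.14] -> [-0.0001 -0.0005  0.0006]
collar, tip, hole, bolthole [[281.49706301 146.64409614]
 [281.6003721  160.78530603]
 [280.85849833 167.16426072]
 [253.83554479 176.91996911]]
```

View pics/s2c.png

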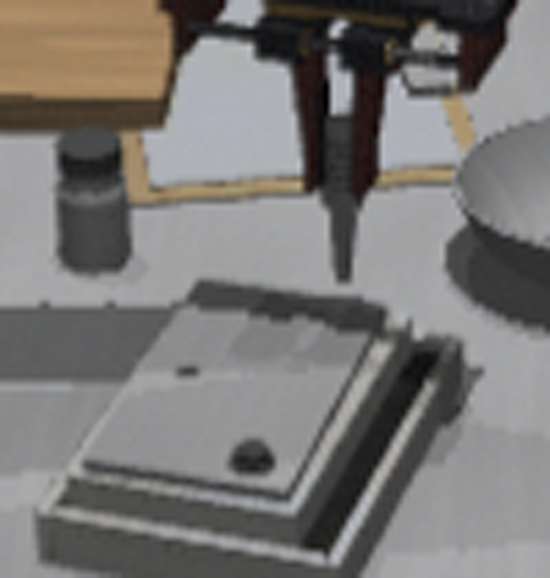

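Emit:
{"name": "apply_moves", "arguments": {"targets": [[[0,-0.001,0.01],0,0.01],[[0,-0.001,0.018],0,0.01],[[0,-0.001,0.02],0,0.01],[[0,-0.001,0.022],0,0.01],[[0,-0.001,0.023],0,0.01],[[0,-0.001,0.024],0,0.01],[[0,-0.001,0.025],0,0.01],[[0,-0.001,0.025],0,0.01]]}}

```text
clock: 7.3
tool_pos: [0.5634, 0.2207, 0.1143]
tool_rot: [0.791, 0.612, -0.001, -0.0]
wrist_force: [-1.8, -0.3, -2.7]
opening: 0.0174
gripper_force: 30.0
```

Emit:
{"name": "apply_moves", "arguments": {"targets": [[[0,0,0.001],0,0.01],[[0,0,0.002],0,0.01],[[0,0,0.003],0,0.01],[[0,0,0.004],0,0.01],[[0,0,0.005],0,0.01],[[0,0,0.005],0,0.01]]}}

```text
clock: 8.05
tool_pos: [0.5634, 0.2206, 0.1093]
tool_rot: [0.791, 0.612, -0.001, -0.0]
wrist_force: [-4.2, -1.7, -0.7]
opening: 0.0176
gripper_force: 30.0
```

Emit:
{"name": "apply_moves", "arguments": {"targets": [[[0,0,0.001],0,0.01],[[0,0,0.002],0,0.01],[[0,0,0.003],0,0.01],[[0,0,0.003],0,0.01]]}}

```text
clock: 8.55
tool_pos: [0.5632, 0.2205, 0.1064]
tool_rot: [0.791, 0.612, -0.001, -0.0]
wrist_force: [-4.8, -2.7, 0.4]
opening: 0.0172
gripper_force: 30.0
```

Emit:
{"name": "apply_moves", "arguments": {"targets": [[[0,0,0.001],0,0.01],[[0,0,0.002],0,0.01],[[0,0,0.003],0,0.01],[[0,0,0.004],0,0.01],[[0,0,0.005],0,0.01],[[0,0,0.006],0,0.01],[[0,0,0.006],0,0.01]]}}

```text
clock: 9.43
tool_pos: [0.5631, 0.2202, 0.1004]
tool_rot: [0.791, 0.612, -0.001, -0.0]
wrist_force: [-6.0, -3.2, 2.0]
opening: 0.0175
gripper_force: 30.0
```

Emit:
{"name": "apply_moves", "arguments": {"targets": [[[-0.0005,0,0.001],0,0.01],[[-0.0005,0,0.002],0,0.01],[[-0.0005,0,0.003],0,0.01],[[-0.0005,0,0.004],0,0.01],[[-0.0005,0,0.005],0,0.01],[[-0.0005,0,0.006],0,0.01],[[-0.0005,0,0.006],0,0.01]]}}

```text
clock: 10.3
tool_pos: [0.5632, 0.2196, 0.0945]
tool_rot: [0.791, 0.612, -0.001, -0.0]
wrist_force: [-6.0, -2.5, 1.6]
opening: 0.0176
gripper_force: 30.0
```

Emit:
{"name": "apply_moves", "arguments": {"targets": [[[-0.0003,0,0.001],0,0.01],[[-0.0003,0,0.002],0,0.01],[[-0.0003,0,0.003],0,0.01],[[-0.0003,0,0.004],0,0.01],[[-0.0003,0,0.005],0,0.01],[[-0.0003,0,0.005],0,0.01]]}}

```text
clock: 11.05
tool_pos: [0.5634, 0.2193, 0.0896]
tool_rot: [0.791, 0.612, -0.001, 0.0]
wrist_force: [-5.4, -3.0, 1.1]
opening: 0.0175
gripper_force: 30.0
```

Emit:
{"name": "apply_moves", "arguments": {"targets": [[[-0.0004,0,0.001],0,0.01],[[-0.0004,0,0.002],0,0.01],[[-0.0004,0,0.003],0,0.01],[[-0.0004,0,0.004],0,0.01],[[-0.0004,0,0.005],0,0.01],[[-0.0004,0,0.005],0,0.01]]}}

```text
clock: 11.8
tool_pos: [0.5635, 0.219, 0.0848]
tool_rot: [0.791, 0.612, -0.0, 0.0]
wrist_force: [-5.5, -3.8, 2.7]
opening: 0.0176
gripper_force: 30.0
```

Emit:
{"name": "apply_moves", "arguments": {"targets": [[[-0.0005,0,0.001],0,0.01],[[-0.0005,0,0.002],0,0.01],[[-0.0005,0,0.003],0,0.01],[[-0.0005,0,0.004],0,0.01],[[-0.0005,0,0.005],0,0.01],[[-0.0005,0,0.005],0,0.01]]}}

```text
clock: 12.55
tool_pos: [0.5637, 0.2186, 0.0798]
tool_rot: [0.791, 0.612, 0.0, 0.0]
wrist_force: [-2.4, -2.7, 2.1]
opening: 0.0174
gripper_force: 30.0
```

Emit:
{"name": "apply_moves", "arguments": {"targets": [[[-0.0003,0,0.001],0,0.01],[[-0.0003,0,0.002],0,0.01],[[-0.0003,0,0.003],0,0.01],[[-0.0003,0,0.004],0,0.01],[[-0.0003,0,0.005],0,0.01],[[-0.0003,0,0.006],0,0.01],[[-0.0003,0,0.006],0,0.01]]}}

```text
clock: 13.42
tool_pos: [0.564, 0.2184, 0.0739]
tool_rot: [0.791, 0.612, 0.0, 0.0]
wrist_force: [-3.3, -3.3, 2.1]
opening: 0.0175
gripper_force: 30.0
```

Emit:
{"name": "apply_moves", "arguments": {"targets": [[[0,0,0.001],0,0.01],[[0,0,0.002],0,0.01],[[0,0,0.0025],0,0.01],[[0,0,0.003],0,0.01],[[0,0,0.0035],0,0.01],[[0,0,0.0035],0,0.01]]}}

```text
clock: 14.18
tool_pos: [0.5641, 0.2184, 0.0705]
tool_rot: [0.791, 0.612, 0.0, 0.001]
wrist_force: [-2.8, -4.0, 2.0]
opening: 0.0176
gripper_force: 30.0
```

Emit:
{"name": "apply_moves", "arguments": {"targets": [[[0,0,0.0005],0,0.01],[[0,0,0.001],0,0.01],[[0,0,0.001],0,0.01],[[0,0,0.001],0,0.01]]}}

```text
clock: 14.68
tool_pos: [0.5641, 0.2184, 0.0699]
tool_rot: [0.791, 0.612, 0.0, 0.0]
wrist_force: [-4.1, -4.8, 6.7]
opening: 0.0175
gripper_force: 30.0
```

Emit:
{"name": "apply_moves", "arguments": {"targets": [[[0,0,0],0,0.05],[[0,0,0],0,0.05],[[0,0,0],0,0.05],[[0,0,0],0,0.05],[[0,0,-0.03],0,0.05],[[0,0,-0.07],0,0.05],[[0,0,-0.11],0,0.05],[[0,0,-0.13],0,0.05],[[0,0,-0.13],0,0.05]]}}

```text
clock: 15.8
tool_pos: [0.5644, 0.2194, 0.2006]
tool_rot: [0.791, 0.612, 0.002, 0.0]
wrist_force: [0.2, -0.5, 0.9]
opening: 0.0502
gripper_force: 0.0
```

```bash
python3 -c "
from h import *
im=save('side','s3');t=save('top','t3')
sh([.474,-.194,.2],[.474,-.194,.14])
f=lambda im,k:cv2.resize(im,None,fx=k,fy=k,interpolation=cv2.INTER_CUBIC)
cv2.imwrite('pics/s3c.png',np.hstack([f(im[140:220,225:305],5),f(im[230:280,215:245],8)[:400,:300]])[:,:,::-1])
"
```

```text
t 15.9 pos [0.5629 0.219  0.1983] y-dir -14.47 F [1.1 0.9 0.6] op 0.0501
[0.474, -0.194, 0.2] -> [-0.4221  0.0171 -0.0015]
[0.474, -0.194, 0.14] -> [-0.4221  0.0172  0.0585]
```

View pics/s3c.png

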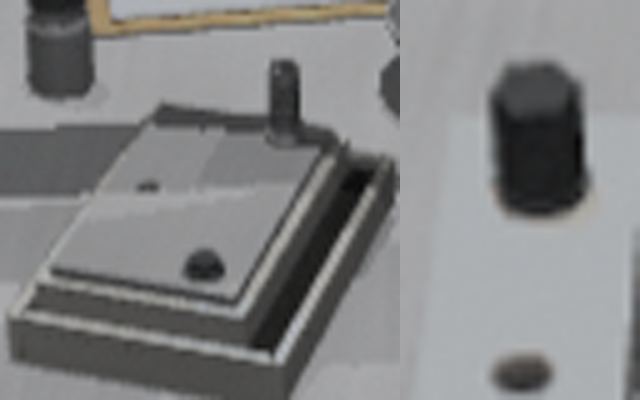

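Emit:
{"name": "apply_moves", "arguments": {"targets": [[[-0.05,0.002,0],1,0.05],[[-0.1,0.004,0],3,0.05],[[-0.15,0.006,0],5,0.05],[[-0.2,0.008,0],7,0.05],[[-0.25,0.01,0],9,0.05],[[-0.3,0.012,0],11,0.05],[[-0.35,0.014,0],11,0.05],[[-0.39,0.016,0.01],11,0.05],[[-0.422,0.017,0.03],11,0.05],[[-0.422,0.017,0.058],11,0.05],[[-0.422,0.017,0.058],11,0.05],[[-0.422,0.017,0.058],11,0.05]]}}

```text
clock: 17.4
tool_pos: [0.4744, -0.1936, 0.1412]
tool_rot: [0.846, 0.534, -0.0, -0.0]
wrist_force: [0.1, 0.3, -0.6]
opening: 0.0499
gripper_force: 0.0
```

```bash
python3 -c "
from h import *
sh([.474,-.194,.074])"
```

```text
t 17.4 pos [ 0.4744 -0.1936  0.1412] y-dir -25.45 F [ 0.1  0.3 -0.6] op 0.0499
[0.474, -0.194, 0.074] -> [-0.0005 -0.0001  0.0672]
```

Emit:
{"name": "apply_moves", "arguments": {"targets": [[[-0.0005,0,0.03],0,0.05],[[-0.0005,0,0.055],0,0.05],[[-0.0005,0,0.066],0,0.05],[[-0.0005,0,0.0665],0,0.05],[[-0.0005,0,0.0665],0,0.05],[[-0.0005,0,0.0665],0,0.015],[[-0.0005,0,0.0665],0,0.015],[[-0.0005,0,0.0665],0,0.015],[[-0.0005,0,0.0665],0,0.015],[[-0.0005,0,0.0665],0,0.015]]}}

```text
clock: 18.65
tool_pos: [0.4741, -0.1943, 0.0749]
tool_rot: [0.846, 0.534, 0.0, -0.0]
wrist_force: [-1.3, 1.0, 5.7]
opening: 0.0267
gripper_force: 30.0
```

```bash
python3 -c "
from h import *
sh([.474,-.194,.2],[.4897,.1597,.2],[.4897,.1597,.13])"
```

```text
t 18.65 pos [ 0.4741 -0.1943  0.0749] y-dir -25.49 F [-1.3  1.   5.7] op 0.0267
[0.474, -0.194, 0.2] -> [ 0.0002 -0.0002 -0.1251]
[0.4897, 0.1597, 0.2] -> [ 0.3263 -0.1383 -0.125 ]
[0.4897, 0.1597, 0.13] -> [ 0.3262 -0.1382 -0.055 ]
```

Emit:
{"name": "apply_moves", "arguments": {"targets": [[[0,0,0],0,0.05],[[0,0,0],0,0.05],[[0,0,0],10,0.05],[[0,0,0],20,0.05],[[0,0,0],30,0.05],[[0,0,0],30,0.05],[[0,0,0],30,0.015],[[0,0,0],30,0.015],[[0,0,0],30,0.015],[[0,0,0],30,0.015],[[0,0,0],30,0.015]]}}

```text
clock: 20.02
tool_pos: [0.4741, -0.1945, 0.0747]
tool_rot: [0.955, 0.297, 0.0, 0.0]
wrist_force: [-0.1, -0.7, 0.6]
opening: 0.0263
gripper_force: 30.0
```

```bash
python3 -c "
from h import *
sh([.474,-.194,.2],[.4897,.1597,.2],[.4897,.1597,.13])"
```

```text
t 20.02 pos [ 0.4741 -0.1945  0.0747] y-dir -55.48 F [-0.1 -0.7  0.6] op 0.0263
[0.474, -0.194, 0.2] -> [ 0.0002 -0.0004 -0.1253]
[0.4897, 0.1597, 0.2] -> [ 0.2136 -0.2829 -0.1253]
[0.4897, 0.1597, 0.13] -> [ 0.2136 -0.283  -0.0553]
```

Emit:
{"name": "apply_moves", "arguments": {"targets": [[[0,0,-0.02],0,0.015],[[0,0,-0.06],0,0.015],[[0,0,-0.1],0,0.015],[[0.02,-0.03,-0.12],-5,0.015],[[0.05,-0.07,-0.12],-11,0.015],[[0.08,-0.11,-0.12],-17,0.015],[[0.11,-0.15,-0.12],-23,0.015],[[0.14,-0.19,-0.12],-29,0.015],[[0.17,-0.23,-0.12],-35,0.015],[[0.2,-0.265,-0.12],-41,0.015],[[0.213,-0.28,-0.1],-41,0.015],[[0.213,-0.28,-0.07],-41,0.015],[[0.213,-0.28,-0.045],-41,0.015],[[0.213,-0.28,-0.045],-41,0.015],[[0.213,-0.28,-0.045],-41,0.015]]}}

```text
clock: 21.9
tool_pos: [0.4914, 0.1569, 0.1204]
tool_rot: [0.791, 0.612, 0.0, 0.0]
wrist_force: [0.2, 0.3, -1.6]
opening: 0.0267
gripper_force: 30.0
```

```bash
python3 -c "
from h import *
im=save('side','s4');t=save('top','t4')
sh([.487,.1612,.1])
p=np.array(telemetry.get_state()['tool_pos'])
print('flange, tip, hole',pix('side',[p-[0,0,.0097],p-[0,0,.0397],[.487,.1612,.058]]))
f=lambda im,k:cv2.resize(im,None,fx=k,fy=k,interpolation=cv2.INTER_CUBIC)
cv2.imwrite('pics/s4c.png',f(im[140:210,220:300],8)[:560,:640][:,:,::-1])
"
```

```text
t 22.0 pos [0.4917 0.1572 0.1207] y-dir -14.5 F [ 0.3  0.6 -1.5] op 0.0265
[0.487, 0.1612, 0.1] -> [ 0.0027 -0.0055  0.0207]
flange, tip, hole [[254.50570592 162.01035716]
 [254.86544025 170.95797457]
 [253.69631657 176.93440679]]
```

View pics/s4c.png

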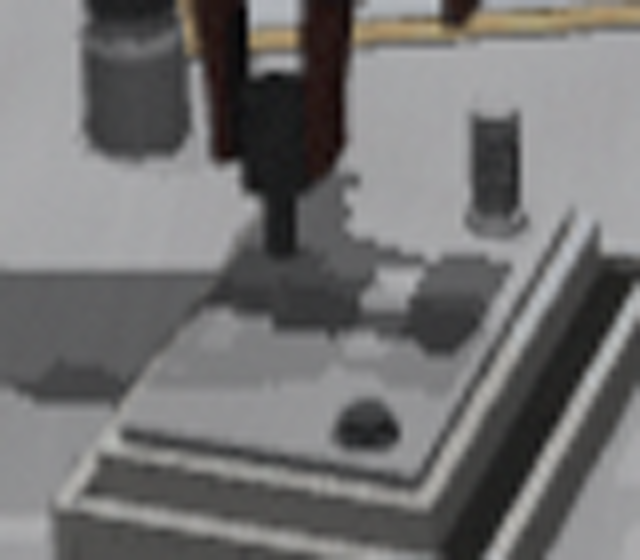

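Emit:
{"name": "apply_moves", "arguments": {"targets": [[[0.0028,-0.005,0.005],0,0.015],[[0.0028,-0.005,0.015],0,0.015],[[0.0028,-0.005,0.02],0,0.015],[[0.0028,-0.005,0.0215],0,0.015],[[0.0028,-0.005,0.0225],0,0.015],[[0.0028,-0.005,0.0235],0,0.015],[[0.0028,-0.005,0.0245],0,0.015],[[0.0028,-0.005,0.0245],0,0.015]]}}

```text
clock: 23.0
tool_pos: [0.4876, 0.1617, 0.0955]
tool_rot: [0.791, 0.612, 0.001, 0.0]
wrist_force: [0.2, 1.1, 0.2]
opening: 0.0266
gripper_force: 30.0
```

Emit:
{"name": "apply_moves", "arguments": {"targets": [[[0,0,0.0005],0,0.015],[[0,0,0.001],0,0.015],[[0,0,0.0015],0,0.015],[[0,0,0.002],0,0.015],[[0,0,0.002],0,0.015]]}}

```text
clock: 23.62
tool_pos: [0.4875, 0.162, 0.0933]
tool_rot: [0.79, 0.613, 0.001, 0.0]
wrist_force: [2.1, 5.1, 1.1]
opening: 0.0265
gripper_force: 30.0
```

Emit:
{"name": "apply_moves", "arguments": {"targets": [[[0.0006,0.0001,0],0,0.015],[[0.0008,0.0002,0.001],0,0.015],[[0.0008,0.0002,0.002],0,0.015],[[0.0008,0.0002,0.003],0,0.015],[[0.0008,0.0002,0.003],0,0.015]]}}

```text
clock: 24.25
tool_pos: [0.4876, 0.1622, 0.0901]
tool_rot: [0.791, 0.612, 0.0, 0.0]
wrist_force: [2.9, 4.9, 0.0]
opening: 0.026
gripper_force: 30.0
```

Emit:
{"name": "apply_moves", "arguments": {"targets": [[[0.0006,0.0002,0],0,0.015],[[0.0006,0.0002,0.001],0,0.015],[[0.0006,0.0002,0.0015],0,0.015],[[0.0006,0.0002,0.002],0,0.015],[[0.0006,0.0002,0.002],0,0.015]]}}

```text
clock: 24.88
tool_pos: [0.4876, 0.1624, 0.0881]
tool_rot: [0.791, 0.612, 0.0, 0.0]
wrist_force: [3.0, 5.1, -0.1]
opening: 0.0262
gripper_force: 30.0
```

Emit:
{"name": "apply_moves", "arguments": {"targets": [[[0.0005,0.0003,0.001],0,0.015],[[0.0005,0.0003,0.002],0,0.015],[[0.0005,0.0003,0.003],0,0.015],[[0.0005,0.0003,0.003],0,0.015]]}}

```text
clock: 25.38
tool_pos: [0.4881, 0.1626, 0.085]
tool_rot: [0.791, 0.612, 0.0, 0.0]
wrist_force: [3.2, 4.3, -0.9]
opening: 0.0267
gripper_force: 30.0
```

Well into the block; going on down.

Emit:
{"name": "apply_moves", "arguments": {"targets": [[[0.0005,0.0003,0.001],0,0.015],[[0.0005,0.0003,0.002],0,0.015],[[0.0005,0.0003,0.003],0,0.015],[[0.0005,0.0003,0.004],0,0.015],[[0.0005,0.0003,0.005],0,0.015],[[0.0005,0.0003,0.006],0,0.015],[[0.0005,0.0003,0.006],0,0.015]]}}

```text
clock: 26.25
tool_pos: [0.4883, 0.163, 0.079]
tool_rot: [0.791, 0.612, -0.0, 0.0]
wrist_force: [3.0, 2.5, -1.5]
opening: 0.0261
gripper_force: 30.0
```

Emit:
{"name": "apply_moves", "arguments": {"targets": [[[0.0003,0.0003,0.001],0,0.015],[[0.0003,0.0003,0.002],0,0.015],[[0.0003,0.0003,0.003],0,0.015],[[0.0003,0.0003,0.004],0,0.015],[[0.0003,0.0003,0.005],0,0.015],[[0.0003,0.0003,0.006],0,0.015],[[0.0003,0.0003,0.007],0,0.015],[[0.0003,0.0003,0.008],0,0.015],[[0.0003,0.0003,0.008],0,0.015]]}}

```text
clock: 27.38
tool_pos: [0.4885, 0.1632, 0.0709]
tool_rot: [0.791, 0.612, -0.0, -0.0]
wrist_force: [0.7, 0.6, -2.5]
opening: 0.0261
gripper_force: 30.0
```

Emit:
{"name": "apply_moves", "arguments": {"targets": [[[0,0,0.001],0,0.015],[[0,0,0.002],0,0.015],[[0,0,0.0025],0,0.015],[[0,0,0.003],0,0.015],[[0,0,0.0035],0,0.015],[[0,0,0.0035],0,0.015]]}}

```text
clock: 28.12
tool_pos: [0.4887, 0.1633, 0.0677]
tool_rot: [0.791, 0.612, -0.0, -0.0]
wrist_force: [-0.6, 1.6, 1.0]
opening: 0.0268
gripper_force: 30.0
```

Seating contact begins (z force up 3.5 N); a touch more, then release and lift.

Emit:
{"name": "apply_moves", "arguments": {"targets": [[[0,0,0.0005],0,0.015],[[0,0,0.001],0,0.015],[[0,0,0.001],0,0.015],[[0,0,0.001],0,0.015]]}}

```text
clock: 28.62
tool_pos: [0.4887, 0.1634, 0.0676]
tool_rot: [0.791, 0.612, 0.0, -0.001]
wrist_force: [-4.1, 1.0, 13.8]
opening: 0.0268
gripper_force: 30.0
```

Emit:
{"name": "apply_moves", "arguments": {"targets": [[[0,0,-0.001],0,0.05],[[0,0,-0.001],0,0.05],[[0,0,-0.001],0,0.05],[[0,0,-0.001],0,0.05],[[0,0,-0.03],0,0.05],[[0,0,-0.07],0,0.05],[[0,0,-0.11],0,0.05],[[0,0,-0.14],0,0.05],[[0,0,-0.14],0,0.05],[[0,0,-0.14],0,0.05]]}}

```text
clock: 29.88
tool_pos: [0.4881, 0.1633, 0.2058]
tool_rot: [0.791, 0.612, -0.001, -0.0]
wrist_force: [0.1, -0.5, -0.7]
opening: 0.0502
gripper_force: 0.0
```

```bash
python3 -c "
from h import *
im=save('side','s5');sh()
print(pix('side',[[.488,.1625,.0985],[.488,.1625,.0585],[.5642,.2186,.1085]]))
f=lambda im,k:cv2.resize(im,None,fx=k,fy=k,interpolation=cv2.INTER_CUBIC)
cv2.imwrite('pics/s5c.png',f(im[140:210,220:300],8)[:,:,::-1])
"
```

```text
t 29.93 pos [0.4879 0.1631 0.2055] y-dir -14.47 F [-0.7  0.5 -0.4] op 0.0501
[[253.58671244 164.80399081]
 [254.0752226  176.56441676]
 [281.06214355 152.88146147]]
```

View pics/s5c.png

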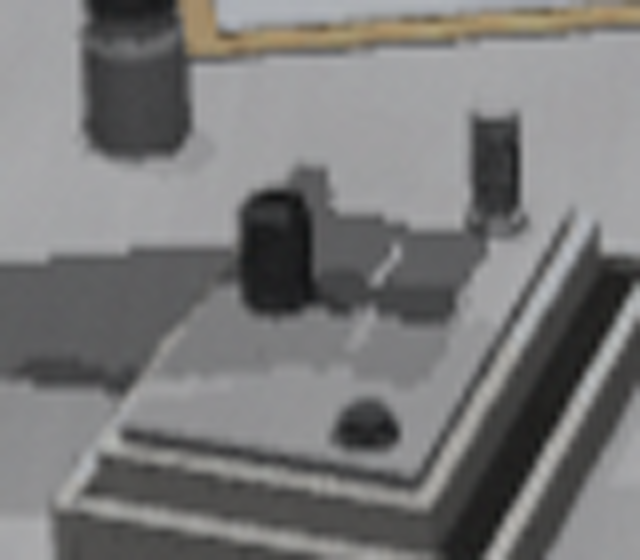

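The picture shows the bolt flange on the plate, with the head top at pixel (254.5, 164.5). The drift stands upright with its grip top at (281.5, 154). Both match the home heights, and the gripper is clear of everything.

```bash
python3 -c "
from h import *
print(r.job_done())"
```

```text
the job is handed in; nothing more can be done
None
```

I seated the drift home in the corner hole, then the bolt home in the remaining hole, and released both. I handed the job in at about 30 s. The highest wrist force I read was about 14 N, and the final picture shows both standing flush on the plate; no verdict came back.

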